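Find and release the latched mode key

TASK

One of the four white keys on the console is latched down. With the closed fingertips tap every key lightly, from left to right as the robot sees them, so lightly that none is pressed deep or freed; then press the latched one firmly to the bottom of its stroke and let go, so that it springs up and all four keys stand up. Only touch and press: leave the loose things round the console where they are.

Things in the scene. Friction and masses are not known exactly. Their poses are not given: they have to be found in the camera images.
- console: low grey metal key console, fixed to the table, 110 mm deep (x), 260 mm wide (y), 34 mm high, with four equal push keys in a row along its y axis. Origin: centre of its underside, on the table top; z up, x away from the robot, +y to its left, so the leftmost key has the largest y in this frame. Yaw within 0.3 rad of straight.
- switch_a: one of four identical key places, 55 mm apart; which of a, b, c, d stands where in the row varies. Origin (fixed): middle of the top of the black 36 mm square collar, 36 mm above the table. The white cap (24 x 24 mm, flat top) rises through it; when the key is up its top is 20 mm above this origin.
- key_a (a joint): how far the cap of switch_a is down, in m: 0 up, about 0.0045 held by its catch, 0.0114 bottom of the stroke. The one latched key is held down by a catch inside. Pressed right to the bottom and let go, it is freed and springs up; pressed to between 7 and 11 mm only, it is freed in part and needs another full press; less than 7 mm changes nothing. An up key just springs back when let go.
- switch_b: key place b, same as switch_a
- key_b (a joint): how far the cap of switch_b is down, in m: 0 up, about 0.0045 held by its catch, 0.0114 bottom of the stroke. Spring of every key: 2 N at the top, 0.5 N more per mm, so an up key gives 1 to 4 mm under a tap of 2.5 to 4 N. The latched key does not give below 4 N; from 4.5 to 7 mm it is springy, and from 7 mm on freeing the catch takes 11 to 14 N.
- switch_c: key place c, same as switch_a
- key_c (a joint): how far the cap of switch_c is down, in m: 0 up, about 0.0045 held by its catch, 0.0114 bottom of the stroke. Same as key_a.
- switch_d: key place d, same as switch_a
- key_d (a joint): how far the cap of switch_d is down, in m: 0 up, about 0.0045 held by its catch, 0.0114 bottom of the stroke. Same as key_a.
- stamp: wooden hand stamp standing loose behind the console, 28 x 52 x 76 mm high; origin at the centre of its underside; a bystander
- weight: brass check weight with a knob, 29 mm across, 30 mm high, loose behind the console; origin at the centre of its underside; a bystander
- loupe: black eye loupe, 38 mm across, 30 mm high, loose in front of the console; origin at the centre of its underside; a bystander

How it is judged:
By the outcome, as a careful person would: the job done as asked, in the order asked, and still so for the second after the job is handed in, with the robot touching nothing.
It also fails if it takes over 51 s, if anything falls off the work surface, if the arm or the gripper's body presses on something with over 40 N, if the wrist force passes 120 N, or if a joint passes its speed limit or range.

ROBOT

A 6-joint arm with a two-finger parallel gripper is mounted at the origin on a cart in front of the work surface, level with it; the furniture and walls round the work are solid. World frame = base frame: x ahead of the robot, y to its left, z up, the work surface at z = 0. Lengths are in m, angles in degrees, forces in N, time in s.
With the tool pointing down it reaches from about 0.25 to 0.725 m from the base axis. Payload 9.7 kg.
Tool frame: the origin (TCP) lies at the centre of the arm's flange, where the gripper is bolted on; the fingertips stand 173 mm ahead of it and the grasp point (between the pads) lies 155 mm ahead of it; z points along the fingers, y is the line along which they close (so a half turn about z gives the same grasp; the last joint's range is limited). The gripper opens to 85 mm and grips with 20 to 120 N. Pads are 22 mm wide; open, the fingers measure 114 mm over their backs; the gripper's body (76 mm by 85 mm) begins 54 mm behind the grasp point. The pads swing forward as they close: fully open they stand 13 mm farther back than shut.
Start: joints at [64.171, 4.979, 10.078, 95.1, 0, 90], TCP at [0.24, 0.495, 0.405] pointing down, gripper open.
Joint ranges: [-179.16, 179.16], [-48.56, 103.87], [-65.8, 70.77], [-126.05, 130.52], [-82.76, 87.17], [-180, 180]. Speed limits (degrees/s): [127.2, 127.2, 147.25, 180, 180, 180].

INTERFACE

Orientations are given as [roll, pitch, yaw] about the fixed x, y, z axes, in that order (R = Rz(yaw) Ry(pitch) Rx(roll)).
In Python, from workcell import monitor, camera, get_calibration, bot gives the robot as it stands.
- The arm moves only by the tool carry_out, never from a script. Its argument "targets" is text: rows parted by semicolons, each of 7 numbers parted by spaces: the shift along the tool's x, y, z in units of 0.04 m (1.0 is 0.04 m), then the turn, a rotation vector about the tool's x, y, z in units of 0.1 rad (1.0 is 0.1 rad), then the opening, from -1 (shut) to 1 (fully open), so that 0 is half open. A call has exactly 8 rows; each row shifts and turns the commanded pose from where the row before left it, along the tool's axes as they then stand; what a row does not reach is not made up. A row lasts 1/12 s, in which the tool goes at most 41.7 mm and 7.16 degrees, less where a joint would pass 70% of its speed; a pose out of reach is approached as far as the arm can. A call with a number of a shift or a turn outside -1 to 1 is refused whole. A call with a gripper value outside its range is refused whole. The fingers move at their own pace and stop on an object; "newtons" is the grip in N (left out, the last holds). Time passes only in rows, so rows that do not move let the fingers close, or fill a call up. It gives the time, the measured TCP pose, the force, the opening and the grip force at its end, in the units of the state.
- monitor.get_obs(): the state, without advancing time (a new reading comes with each control period).
- camera(name): name is "side" or "top" or "wrist"; returns the picture (420x560x3 uint8, red, green, blue); there is no depth.
- get_calibration(name): a dict with "fx", "fy", "cx", "cy" (pixels), "view" (4x4, takes a point from world to camera coordinates). Camera axes: x right, y down, z forward; pixel columns grow to the right and rows downward; lengths in m; the calibration is good to about 2 mm. A picture is of the moment at which its call begins: read the wrist's pose just before it. get_calibration takes no time and is no camera call; for the wrist camera it gives the pose at the moment of the call.
- bot.job_done(): hands the job in; it is judged then, once.
The state is a dict: "time": time; "q": joint angles; "qd": joint speeds; "joint_efforts": joint torques, N m; "ee_pos": TCP position; "tcp_rot": TCP orientation; "wrist_force": force on the tool from outside, world axes, zero at the start; "torque": the same for the moment, N m; "opening": finger opening in m; "grasp_force": force on a finger pad.
Only numpy, scipy, OpenCV 4.12 (cv2) and the standard library are available. Lean on these libraries where they do the work, as an engineer would, in place of code of your own. Each camera call takes 0.05 s, during which the arm holds its last target. There are 200 camera calls.

## Working session

There is one attempt and no reset: what is moved stays moved. The work goes in short steps, Python scripts to look and compute and a tool call to move; the robot and the scene stay as the last step left them, time stands still between calls to the robot, and variables do not carry over. Pictures are saved under pics/ and viewed, at most 10 in all, crops included, and the job is handed in when it is done.

Besides the shell and the picture viewer there is one more tool, called after "Request:" as name(argument=value, ...) on one line, values as JSON. carry_out: Moves the arm, as the interface text tells. Shifts and turns lie within -1 to 1; 1 stands for 0.04 m of shift or 0.1 rad of turn. Its arguments: {"type":"object","properties":{"targets":{"type":"string"},"newtons":{"type":"number"}},"required":["targets"]}

```bash
mkdir -p pics; python3 - <<'E'
from workcell import monitor, camera, get_calibration
import cv2
o=monitor.get_obs(); print({k:o[k] for k in("time","ee_pos","tcp_rot","opening","wrist_force")})
for n in("top","side"):
    cv2.imwrite(f"pics/{n}1.png",camera(n)[:,:,::-1]); c=get_calibration(n); print(n,c)
E
```

```text
{'time': 0.0, 'ee_pos': array([0.23962357, 0.4950492 , 0.40398981]), 'tcp_rot': array([-1.79924097e+02, -7.20058416e-04,  1.54170372e+02]), 'opening': 0.08543355072270976, 'wrist_force': array([-0.12009424, -0.32251526, -0.45708242])}
top {'fx': 451.8811172195354, 'fy': 451.8811172195354, 'cx': 278.14958669082813, 'cy': 211.17439641873196, 'view': array([[-0.01821389, -0.99983294, -0.00153503, -0.07280327],
       [-0.98125789,  0.01817004, -0.19184058,  0.51937664],
       [ 0.19183643, -0.00198791, -0.9814249 ,  0.80815242],
       [ 0.        ,  0.        ,  0.        ,  1.        ]])}
side {'fx': 529.3261251039443, 'fy': 529.3261251039443, 'cx': 278.70783811991805, 'cy': 208.76251060263166, 'view': array([[-0.9728335 , -0.23086288,  0.01724258,  0.49791147],
       [-0.15977167,  0.61562799, -0.77167039,  0.16972846],
       [ 0.16753503, -0.75346169, -0.63578888,  0.75322274],
       [ 0.        ,  0.        ,  0.        ,  1.        ]])}
```

View pics/top1.png

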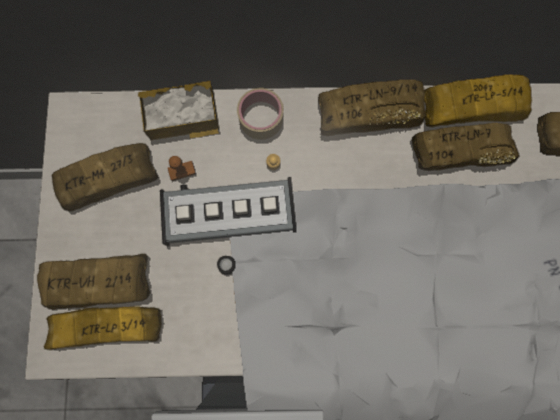

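View pics/side1.png

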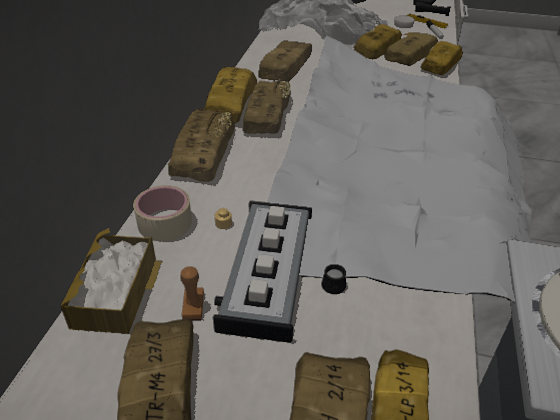

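The top view shows the caps at about (184,213), (213,210), (241,208) and (270,205). The stamp is at (180,168), the weight at (273,161) and the loupe at (226,265). Next I'll enlarge the keys.

```bash
python3 - <<'E'
import cv2,numpy as np
a=cv2.imread("pics/top1.png")[170:250,155:305]; b=cv2.imread("pics/side1.png")[195:345,210:320]
a=cv2.resize(a,None,fx=5,fy=5,interpolation=cv2.INTER_CUBIC); b=cv2.resize(b,None,fx=4,fy=4,interpolation=cv2.INTER_CUBIC)
cv2.imwrite("pics/tc.png",a);cv2.imwrite("pics/sc.png",b)
E
```

```text
(no output)
```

View pics/tc.png

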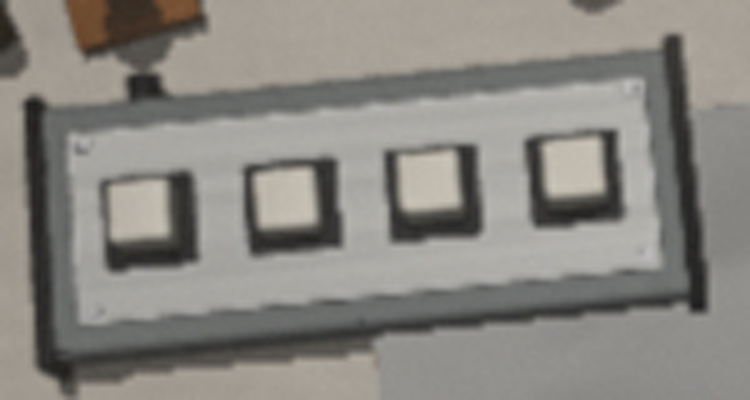

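View pics/sc.png

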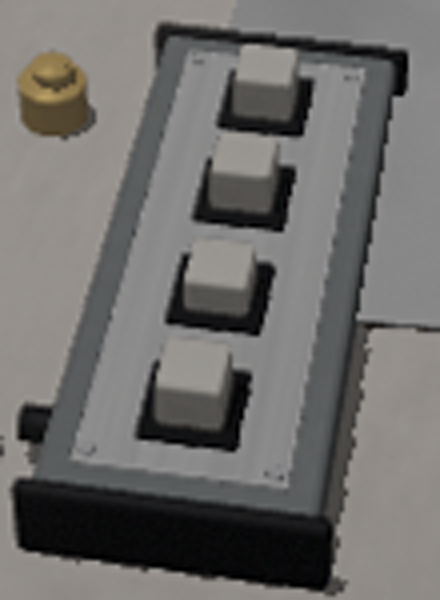

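```bash
cat > h.py <<'E'
import numpy as np
from workcell import get_calibration
def hit(n,u,v,z):
    c=get_calibration(n);V=c["view"];R=V[:3,:3];o=-R.T@V[:3,3]
    d=R.T@np.array([(u-c["cx"])/c["fx"],(v-c["cy"])/c["fy"],1]);return (o+d*(z-o[2])/d[2])
E
python3 - <<'E'
from h import *
f=lambda n,P,x0,y0,s,Z:np.array([hit(n,x0+(u+.5)/s-.5,y0+(v+.5)/s-.5,z) for (u,v),z in zip(P,Z)])
T=lambda P,Z:f("top",P,155,170,5,Z); S=lambda P,Z:f("side",P,210,195,4,Z)
z=[.056,.0515,.056,.056]
A=T([(150,221),(293,206),(434,193),(575,178)],[.036]*4)
B=T([(138,211),(284,199),(428,181),(574,166)],z)
C=S([(194,369),(221,264),(244,160),(266,66)],z)
np.set_printoptions(precision=4,suppress=True)
for q in(A,B,C):
    d=q[0]-q[3]; print(q[:,:2].tolist(),np.linalg.norm(d)/3,np.degrees(np.arctan2(-d[0],d[1])))
E
```

```text
[[0.5189137561920872, 0.09826580650362317], [0.5237943233591424, 0.04311738302518475], [0.5279112975433232, -0.011387545487992132], [0.5328279295211311, -0.06601625032509556]] 0.05495674907022091 4.841218064417619
[[0.5189733087530997, 0.09870076659521008], [0.5234822168880847, 0.044321558631387536], [0.528507753095435, -0.010746654709209366], [0.5332851394494547, -0.06604629805547438]] 0.05512251386069028 4.964907959136085
[[0.5174184273215688, 0.10297627736413323], [0.5222485061694178, 0.047308770805143396], [0.5266048037718358, -0.00460650010642627], [0.5316443163393733, -0.061346318801745015]] 0.05497907837334448 4.947926898094315
```

Request:
carry_out(targets="0 0 0.1 0 0 -0.67 -1;0 0 0.1 0 0 -0.67 -1;0 0 0.1 0 0 -0.67 -1;0 0 0.1 0 0 -0.67 -1;0 0 0.1 0 0 -0.67 -1;0 0 0.1 0 0 -0.67 -1;0 0 0.1 0 0 -0.67 -1;0 0 0.1 0 0 -0.67 -1", newtons=40)

```text
time: 0.77
ee_pos: [0.2396, 0.495, 0.3721]
tcp_rot: [-180.0, -0.0, -174.9]
wrist_force: [-1.1, -0.3, -0.0]
opening: -0.0005
grasp_force: 0.0
```

Request:
carry_out(targets="-0.38 -0.65 0.12 0 0 0 -1;-0.38 -0.65 0.12 0 0 0 -1;-0.38 -0.65 0.12 0 0 0 -1;-0.38 -0.65 0.12 0 0 0 -1;-0.38 -0.65 0.12 0 0 0 -1;-0.38 -0.65 0.12 0 0 0 -1;-0.38 -0.65 0.12 0 0 0 -1;-0.38 -0.65 0.12 0 0 0 -1")

```text
time: 1.43
ee_pos: [0.379, 0.2968, 0.3338]
tcp_rot: [-180.0, -0.0, -175.1]
wrist_force: [1.1, 0.6, 0.5]
opening: -0.0
grasp_force: 0.0
```

Request:
carry_out(targets="-0.38 -0.65 0.12 0 0 0 -1;-0.38 -0.65 0.12 0 0 0 -1;-0.38 -0.65 0.12 0 0 0 -1;-0.38 -0.65 0.12 0 0 0 -1;-0.38 -0.65 0.12 0 0 0 -1;-0.38 -0.65 0.12 0 0 0 -1;-0.38 -0.65 0.12 0 0 0 -1;0 0 0 0 0 0 -1")

```text
time: 2.1
ee_pos: [0.5017, 0.1225, 0.2991]
tcp_rot: [-179.9, -0.1, -175.3]
wrist_force: [-0.7, -0.5, -0.0]
opening: 0.0001
grasp_force: 0.0
```

Stopping just short of the first key to check alignment with the wrist and top cameras.

```bash
python3 - <<'E'
from workcell import monitor, camera, get_calibration
import cv2,json,numpy as np
c=get_calibration("wrist"); np.save("wc.npy",c["view"]); print(c["fx"],c["cx"],c["cy"])
im=camera("wrist")[:,:,::-1]; cv2.imwrite("pics/w1.png",im)
o=monitor.get_obs(); print(o["ee_pos"],o["tcp_rot"])
V=c["view"]
for p in[(.5185,.1,.036),(.523,.0452,.036),(.5278,-.0096,.036),(.5325,-.0645,.036)]:
    q=V[:3,:3]@p+V[:3,3]; print(c["fx"]*q[0]/q[2]+c["cx"],c["fy"]*q[1]/q[2]+c["cy"])
E
```

```text
313.7365102665657 280.1519981583383 212.79279722414245
[0.50077808 0.1239486  0.29955953] [-1.79970883e+02 -1.00707595e-01 -1.75315663e+02]
249.57187886936174 235.48374387788454
179.70187209222144 235.48510758331687
109.91961691291397 235.84363886409687
40.10044784096985 236.0729545561347
```

View pics/w1.png

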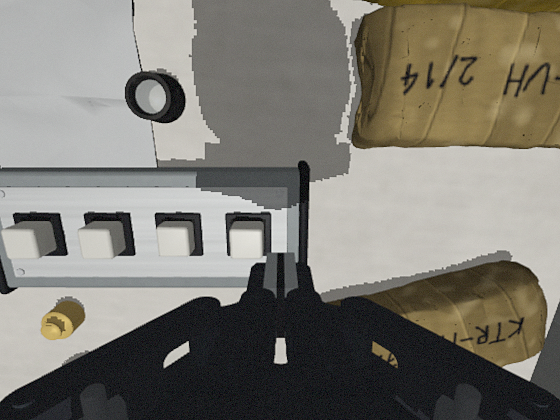

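The collar centres in the wrist view are at (248,234), (179,234), (107,235) and (40,235). They agree with my estimates to within about 1 px. The second key sits low and looks like the latched one. Moving over key 1.

Request:
carry_out(targets="-0.1 -0.15 0.2 0 0 0 -1;-0.1 -0.15 0.3 0 0 0 -1;-0.1 -0.15 0.3 0 0 0 -1;-0.08 -0.16 0.3 0 0 0 -1;0 0 0.3 0 0 0 -1;0 0 0.1 0 0 0 -1;0 0 0 0 0 0 -1;0 0 0 0 0 0 -1")

```text
time: 2.82
ee_pos: [0.517, 0.1031, 0.2406]
tcp_rot: [180.0, -0.0, -175.1]
wrist_force: [-0.1, -0.2, 0.2]
opening: -0.0001
grasp_force: 0.0
```

```bash
cat > o.py <<'E'
from workcell import monitor
o=monitor.get_obs();print(o["time"],o["ee_pos"],o["tcp_rot"],o["wrist_force"])
E
python3 o.py
```

```text
2.8167 [0.51703015 0.10308424 0.24055144] [ 1.79999962e+02 -2.47239905e-02 -1.75098340e+02] [-0.14117314 -0.18518478  0.1762282 ]
```

Request:
carry_out(targets="-0.03 -0.07 0 0 0 0 -1;0 0 0.06 0 0 0 -1;0 0 0.06 0 0 0 -1;0 0 0.06 0 0 0 -1;0 0 0.06 0 0 0 -1;0 0 0 0 0 0 -1;0 0 0 0 0 0 -1;0 0 0 0 0 0 -1")

```text
time: 3.48
ee_pos: [0.5187, 0.1002, 0.2311]
tcp_rot: [180.0, 0.0, -175.1]
wrist_force: [-0.5, 0.9, -0.0]
opening: -0.0
grasp_force: 0.0
```

Request:
carry_out(targets="0 0 0.025 0 0 0 -1;0 0 0.025 0 0 0 -1;0 0 0 0 0 0 -1;0 0 0 0 0 0 -1;0 0 0 0 0 0 -1;0 0 0 0 0 0 -1;0 0 0 0 0 0 -1;0 0 0 0 0 0 -1")

```text
time: 4.15
ee_pos: [0.5187, 0.1002, 0.2292]
tcp_rot: [180.0, 0.0, -175.1]
wrist_force: [0.4, -1.1, 2.2]
opening: -0.0
grasp_force: 1.0
```

Request:
carry_out(targets="0 0 0.025 0 0 0 -1;0 0 0.02 0 0 0 -1;0 0 0 0 0 0 -1;0 0 0 0 0 0 -1;0 0 0 0 0 0 -1;0 0 0 0 0 0 -1;0 0 0 0 0 0 -1;0 0 0 0 0 0 -1")

```text
time: 4.82
ee_pos: [0.5187, 0.1002, 0.2274]
tcp_rot: [180.0, 0.0, -175.1]
wrist_force: [1.3, 0.1, 3.4]
opening: -0.0001
grasp_force: 1.4
```

```bash
python3 o.py
```

```text
4.8167 [0.51870979 0.10019183 0.22735948] [ 1.79998226e+02  1.52013699e-02 -1.75117479e+02] [1.28617584 0.07824191 3.36091811]
```

Key 1 gives about 1.7 mm at about 3 N, so it is up and its tap is done. Next is key 2.

Request:
carry_out(targets="0 0 -0.2 0 0 0 -1;0 0 -0.2 0 0 0 -1;0 -0.45 0 0 0 0 -1;0 -0.5 0 0 0 0 -1;0 -0.42 0 0 0 0 -1;0 0 0.1 0 0 0 -1;0 0 0.1 0 0 0 -1;0 0 0.1 0 0 0 -1")

```text
time: 5.48
ee_pos: [0.5232, 0.0458, 0.2311]
tcp_rot: [180.0, -0.0, -175.1]
wrist_force: [0.1, -0.4, -0.8]
opening: -0.0001
grasp_force: 0.0
```

Request:
carry_out(targets="0 0 0.025 0 0 0 -1;0 0 0.025 0 0 0 -1;0 0 0 0 0 0 -1;0 0 0 0 0 0 -1;0 0 0 0 0 0 -1;0 0 0 0 0 0 -1;0 0 0 0 0 0 -1;0 0 0 0 0 0 -1")

```text
time: 6.15
ee_pos: [0.5233, 0.0456, 0.2294]
tcp_rot: [-180.0, 0.0, -175.1]
wrist_force: [-0.3, -0.6, 0.1]
opening: 0.0
grasp_force: 0.0
```

Request:
carry_out(targets="0 0 0.025 0 0 0 -1;0 0 0.025 0 0 0 -1;0 0 0.02 0 0 0 -1;0 0 0 0 0 0 -1;0 0 0 0 0 0 -1;0 0 0 0 0 0 -1;0 0 0 0 0 0 -1;0 0 0 0 0 0 -1")

```text
time: 6.82
ee_pos: [0.5233, 0.0456, 0.2265]
tcp_rot: [-180.0, 0.0, -175.1]
wrist_force: [0.2, 0.9, 0.1]
opening: 0.0002
grasp_force: 0.0
```

Request:
carry_out(targets="0 0 0.02 0 0 0 -1;0 0 0 0 0 0 -1;0 0 0 0 0 0 -1;0 0 0 0 0 0 -1;0 0 0 0 0 0 -1;0 0 0 0 0 0 -1;0 0 0 0 0 0 -1;0 0 0 0 0 0 -1")

```text
time: 7.48
ee_pos: [0.5233, 0.0456, 0.2257]
tcp_rot: [-180.0, -0.0, -175.1]
wrist_force: [-0.5, 0.3, -0.6]
opening: -0.0001
grasp_force: 0.0
```

No contact where an up key would touch, so key 2 is the latched one. I'll creep down to its top.

Request:
carry_out(targets="0 0 0.01 0 0 0 -1;0 0 0 0 0 0 -1;0 0 0 0 0 0 -1;0 0 0.008 0 0 0 -1;0 0 0 0 0 0 -1;0 0 0 0 0 0 -1;0 0 0 0 0 0 -1;0 0 0 0 0 0 -1")

```text
time: 8.15
ee_pos: [0.5233, 0.0456, 0.225]
tcp_rot: [180.0, -0.0, -175.1]
wrist_force: [-0.3, 0.4, 0.1]
opening: 0.0001
grasp_force: 0.0
```

Request:
carry_out(targets="0 0 0.008 0 0 0 -1;0 0 0 0 0 0 -1;0 0 0 0 0 0 -1;0 0 0 0 0 0 -1;0 0 0 0 0 0 -1;0 0 0 0 0 0 -1;0 0 0 0 0 0 -1;0 0 0 0 0 0 -1")

```text
time: 8.82
ee_pos: [0.5233, 0.0456, 0.2247]
tcp_rot: [180.0, 0.0, -175.1]
wrist_force: [-1.0, -0.0, 3.4]
opening: -0.0002
grasp_force: 2.1
```

Key 2 held without giving at 3.4 N, at the latched height. On to key 3.

Request:
carry_out(targets="0 0 -0.22 0 0 0 -1;0 0 -0.22 0 0 0 -1;0 -0.45 0 0 0 0 -1;0 -0.5 0 0 0 0 -1;0 -0.42 0 0 0 0 -1;0 0 0.1 0 0 0 -1;0 0 0.1 0 0 0 -1;0 0 0.1 0 0 0 -1")

```text
time: 9.48
ee_pos: [0.528, -0.0088, 0.2302]
tcp_rot: [180.0, 0.0, -175.1]
wrist_force: [-0.5, 0.0, -0.3]
opening: -0.0001
grasp_force: 0.0
```

Request:
carry_out(targets="0 0 0.025 0 0 0 -1;0 0 0.025 0 0 0 -1;0 0 0.025 0 0 0 -1;0 0 0 0 0 0 -1;0 0 0 0 0 0 -1;0 0 0 0 0 0 -1;0 0 0 0 0 0 -1;0 0 0 0 0 0 -1")

```text
time: 10.15
ee_pos: [0.528, -0.0089, 0.2274]
tcp_rot: [180.0, 0.0, -175.1]
wrist_force: [-2.5, 2.1, 2.8]
opening: 0.0
grasp_force: 1.4
```

Key 3 gives about 2 mm at 2.8 N. On to key 4.

Request:
carry_out(targets="0 0 -0.2 0 0 0 -1;0 0 -0.2 0 0 0 -1;0 -0.45 0 0 0 0 -1;0 -0.5 0 0 0 0 -1;0 -0.42 0 0 0 0 -1;0 0 0.1 0 0 0 -1;0 0 0.1 0 0 0 -1;0 0 0.1 0 0 0 -1")

```text
time: 10.82
ee_pos: [0.5326, -0.0634, 0.2311]
tcp_rot: [180.0, 0.0, -175.1]
wrist_force: [-0.1, 0.5, 0.2]
opening: -0.0
grasp_force: 0.0
```

Request:
carry_out(targets="0 0 0.025 0 0 0 -1;0 0 0.025 0 0 0 -1;0 0 0.045 0 0 0 -1;0 0 0 0 0 0 -1;0 0 0 0 0 0 -1;0 0 0 0 0 0 -1;0 0 0 0 0 0 -1;0 0 0 0 0 0 -1")

```text
time: 11.48
ee_pos: [0.5327, -0.0635, 0.2276]
tcp_rot: [180.0, 0.0, -175.1]
wrist_force: [-0.1, 1.0, 3.3]
opening: -0.0004
grasp_force: 1.4
```

All four are tapped. Back to key 2 for the firm press.

Request:
carry_out(targets="0 0 -0.2 0 0 0 -1;0 0 -0.2 0 0 0 -1;0 0.5 0 0 0 0 -1;0 0.6 0 0 0 0 -1;0 0.6 0 0 0 0 -1;0 0.6 0 0 0 0 -1;0 0.44 0 0 0 0 -1;0 0 0 0 0 0 -1")

```text
time: 12.15
ee_pos: [0.5232, 0.0478, 0.2443]
tcp_rot: [180.0, 0.1, -175.0]
wrist_force: [-0.3, 0.4, -0.3]
opening: -0.0
grasp_force: 0.0
```

Request:
carry_out(targets="0 0 0.1 0 0 0 -1;0 0 0.1 0 0 0 -1;0 0 0.1 0 0 0 -1;0 0 0.1 0 0 0 -1;0 0 0.05 0 0 0 -1;0 0 0 0 0 0 -1;0 0 0 0 0 0 -1;0 0 0 0 0 0 -1")

```text
time: 12.82
ee_pos: [0.5234, 0.0454, 0.2255]
tcp_rot: [180.0, 0.0, -175.1]
wrist_force: [0.9, -0.7, 0.0]
opening: 0.0003
grasp_force: 0.0
```

Request:
carry_out(targets="0 0 0.04 0 0 0 -1;0 0 0.04 0 0 0 -1;0 0 0.04 0 0 0 -1;0 0 0.03 0 0 0 -1;0 0 0.03 0 0 0 -1;0 0 0.01 0 0 0 -1;0 0 0 0 0 0 -1;0 0 0 0 0 0 -1")

```text
time: 13.48
ee_pos: [0.5234, 0.0455, 0.2191]
tcp_rot: [-180.0, 0.1, -175.1]
wrist_force: [-3.0, -0.9, 10.9]
opening: -0.0002
grasp_force: 5.6
```

Request:
carry_out(targets="0 0 0.02 0 0 0 -1;0 0 0.02 0 0 0 -1;0 0 0 0 0 0 -1;0 0 0 0 0 0 -1;0 0 0 0 0 0 -1;0 0 0 0 0 0 -1;0 0 0 0 0 0 -1;0 0 0 0 0 0 -1")

```text
time: 14.15
ee_pos: [0.5234, 0.0455, 0.218]
tcp_rot: [-180.0, 0.1, -175.1]
wrist_force: [-4.9, -1.5, 15.4]
opening: -0.0
grasp_force: 7.8
```

Request:
carry_out(targets="0 0 0.02 0 0 0 -1;0 0 0 0 0 0 -1;0 0 0 0 0 0 -1;0 0 0 0 0 0 -1;0 0 0 0 0 0 -1;0 0 0 0 0 0 -1;0 0 0 0 0 0 -1;0 0 0 0 0 0 -1")

```text
time: 14.82
ee_pos: [0.5233, 0.0455, 0.2179]
tcp_rot: [-180.0, 0.1, -175.1]
wrist_force: [-8.5, -1.7, 21.8]
opening: 0.0001
grasp_force: 10.8
```

The force rose to 22 N with no further travel, so key 2 is at the bottom of its stroke. Letting go straight up.

Request:
carry_out(targets="0 0 -0.05 0 0 0 -1;0 0 -0.1 0 0 0 -1;0 0 -0.2 0 0 0 -1;0 0 -0.3 0 0 0 -1;0 0 -0.5 0 0 0 -1;0 0 -0.6 0 0 0 -1;0 0 -0.6 0 0 0 -1;0 0 -0.6 0 0 0 -1")

```text
time: 15.48
ee_pos: [0.523, 0.0456, 0.335]
tcp_rot: [180.0, -0.0, -175.1]
wrist_force: [0.8, -0.1, 0.7]
opening: 0.0
grasp_force: 0.0
```

Request:
carry_out(targets="0.5 0 -0.4 0 0 0 -1;0.5 0 -0.3 0 0 0 -1;0.5 0 0 0 0 0 -1;0.5 0 0 0 0 0 -1;0.5 0 0 0 0 0 -1;0.5 0 0 0 0 0 -1;0 0 0 0 0 0 -1;0 0 0 0 0 0 -1")

```text
time: 16.15
ee_pos: [0.4033, 0.0354, 0.3623]
tcp_rot: [180.0, 0.1, -175.1]
wrist_force: [0.7, -0.2, -0.4]
opening: 0.0002
grasp_force: 0.0
```

```bash
python3 o.py; python3 - <<'E'
from workcell import camera
import cv2,numpy as np
s=camera("side")[:,:,::-1]; t=camera("top")[:,:,::-1]
a=cv2.resize(s[195:345,170:360],None,fx=3,fy=3,interpolation=2); b=cv2.resize(t[150:285,150:310],None,fx=1.4,fy=1.4)
o=np.zeros((450,570+b.shape[1],3),np.uint8);o[:,:570]=a;o[:b.shape[0],570:]=b;cv2.imwrite("pics/end.png",o)
E
```

```text
16.15 [0.40329313 0.0353654  0.36232195] [ 1.79991478e+02  9.07540661e-02 -1.75114837e+02] [ 0.65536282 -0.18454953 -0.4429633 ]
```

View pics/end.png

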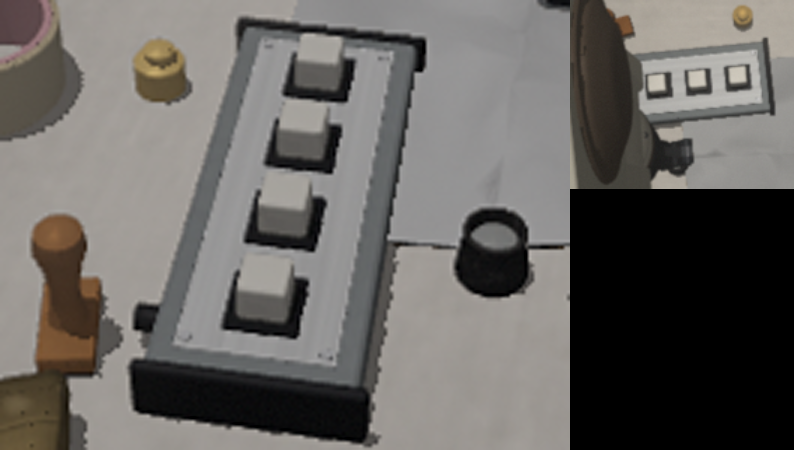

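All four caps stand at the same height: key 2's cap, at about (285,190) in the crop, has risen about 2.7 px. The stamp, weight and loupe haven't moved.

```bash
python3 -c "
from workcell import bot
print(bot.job_done())"
```

```text
the job is handed in; nothing more can be done
None
```

I tapped all four keys lightly from left to right (2.8 to 3.4 N), then pressed the latched one, second from the left, to the bottom (about 22 N); it sprang up, all four stand up in the final picture, and the job was handed in with about 16 s on the robot's clock.

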